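# Close a sample drum with its inner lid and lift the cover away

### The job

Pick up the hand scanner, aim it squarely at the drum's sloped label from about 7 cm away and hold it steady there for a second, then stand it back in its dock. Next carry the nested pair of lids together to the drum and lower it (do not drop it) until the inner lid sits fully home in the drum's mouth with the cover still on it, and let go. Finally lift the outer cover alone, leaving the inner lid undisturbed in the drum, and finish still holding the cover level in the air over the drum, fully clear of the knob; leave the tube rack, swab pot and glove box where they are.

Things in the scene. Friction and masses are not known exactly. Their poses are not given: they have to be found in the camera images.
- scanner: white hand scanner, stands head down in its dock. Origin: centre of its underside, the dark scanning window, which looks along its own -z. Head 44 mm (x) x 36 mm (y), z 0-34 mm; handle 30 mm (x) x 26 mm (y), z 34-126 mm; grip it across y. About 150 g. It reads by itself while aimed; no trigger.
- dock: grey open-topped dock fixed to the table, outside 58 mm (x) x 50 mm (y) x 30 mm high, walls and floor 4 mm: 3 mm play on each side of the scanner's head. Origin: centre of its underside; axes parallel to the docked scanner's, whose window is 4 mm above this origin. Dock and tube rack may swap places.
- label: steel plate 70 mm (x) x 50 mm (y) with a white paper label with black bars, fixed beside the drum on its +y side. Origin: centre of the label's face, 112 mm from the drum's axis, 45 mm above the table; z: outward normal of the face, leaning 30 degrees from vertical, away from the drum; x: horizontal, along its long side.
- drum_rim (a point): centre of the mouth of the fixed round steel drum, at the height of the rim, 90 mm above the table; open top, 130 mm outside and 120 mm inside diameter. The drum stands upright, and the label plate juts from its +y side (low, its highest edge about 58 mm above the table).
- inner_lid: round steel inner lid. Origin: centre of its underside; z up. Plug 113 mm dia, z 0-10 mm; flange 134 mm dia, z 10-14, comes to lie on the drum's rim (origin then 10 mm below the rim); central round black knob 16 mm dia, z 14-81, passes up through the cover's collar and shows 33 mm above it. Lifted by the knob it carries the cover, which lies loose on the flange. About 160 g.
- outer_lid: round aluminium cover 154 mm dia. Origin: centre of its open underside (skirt's bottom); z up. Skirt 146 mm inside dia, z 0-16 mm; top plate z 16-20; round grey collar (tube) 36 mm outside, 22 mm inside dia, z 20-50, 3 mm play round the knob. On the inner lid its origin is 2 mm below that lid's. Grip the collar's outside, a finger each side of the knob. About 140 g.
- lid_rest: white round pedestal, 110 mm diameter (132 mm at its foot), 30 mm high, fixed to the table, on which the nested lids start: the inner lid's underside lies on its top. Origin: centre of its underside.
- tube_rack: bystander: white rack 60 mm (x) x 90 mm (y), 55 mm high with its capped tubes. Origin: centre of its underside.
- swab_pot: bystander: small open steel cup, 72 mm diameter, 50 mm high. Origin: centre of its underside.
- glove_box: bystander: flat carton 110 mm (x) x 220 mm (y) x 75 mm high. Origin: centre of its underside.
Mind the look-alikes: they are no part of the job. Leave any brown or pink look-alike of the inner_lid alone.

How it is judged:
By the outcome, as a careful person would: the job done as asked, in the order asked, and still so for the second after the job is handed in, while the arm keeps its last pose, push and grip.
It also fails if it takes over 72 s, if anything falls off the work surface, if the arm or the gripper's body presses on something with over 40 N, if the wrist force passes 120 N, or if a joint passes its speed limit or range.

### The arm

A 7-joint arm with a two-finger parallel gripper is mounted at the origin on the work surface. World frame = base frame: x ahead of the robot, y to its left, z up, the work surface at z = 0. Lengths are in m, angles in rad, forces in N, time in s.
With the tool pointing down it reaches from about 0.4 to 0.85 m from the base axis. Payload 10.4 kg.
Tool frame: the origin (TCP) lies midway between the tips of the shut fingers; the grasp point (between the pads) lies 19 mm behind it; z points along the fingers, y is the line along which they close (so a half turn about z gives the same grasp; the last joint's range is limited). The gripper opens to 85 mm and grips with 20 to 120 N. Pads are 22 mm wide; open, the fingers measure 114 mm over their backs; the gripper's body (76 mm by 85 mm) begins 54 mm behind the grasp point. The pads swing forward as they close: fully open they stand 13 mm farther back than shut.
Start: joints at [1.082, 0.332, -0.065, 1.46, 0.022, 1.35, -0.088], TCP at [0.281, -0.558, 0.231] pointing down, gripper open.
Joint ranges: [-2.6, 2.6], [-0.5, 2.12], [-1.47, 1.34], [0.16, 2.42], [-1.27, 4.41], [0.06, 2.06], [-2.6, 2.6]. Speed limits (rad/s): [2.22, 2.22, 2.79, 2.79, 3.14, 3.14, 3.14].

### API

Orientations are given as a unit quaternion [x, y, z, w].
In Python, from workcell import get_obs, camera, camera_params, hand_in gives the robot as it stands.
- The arm moves only by the tool carry_out, never from a script. Its argument "commands" is a list that holds one entry, the list of rows, each a list of 6 numbers: the shift along the tool's x, y, z in units of 40 mm (1.0 is 40 mm), then the turn, a rotation vector about the tool's x, y, z in units of 6 degrees (1.0 is 6 degrees). In form: [[[x, y, z, ax, ay, az], ...]]. A call has 1 to 20 rows; each row shifts and turns the commanded pose from where the row before left it, along the tool's axes as they then stand; what a row does not reach is not made up. A row lasts 1/12 s, in which the tool goes at most 41.7 mm and 7.16 degrees, less where a joint would pass 70% of its speed; a pose out of reach is approached as far as the arm can. A call is refused whole if a number of a shift passes 1 or a number of a turn 1, either way. A call with a gripper value outside its range is refused whole. "hand" is the closure, from -1 (fully open) to 1 (shut), set as the call begins (left out, the last holds). The fingers move at their own pace and stop on an object; "force" is the grip in N (left out, the last holds). Time passes only in rows, so rows that do not move let the fingers close. It gives the time, the measured TCP pose, the force, the opening and the grip force at its end, in the units of the state.
- get_obs(): the state, without advancing time (a new reading comes with each control period).
- camera(name): name is "side" or "top"; returns the picture (420x560x3 uint8, red, green, blue); there is no depth.
- camera_params(name): a dict with "mtx" (3x3 intrinsics, pixels), "R" (3x3) and "t" (3): a world point X has camera coordinates R X + t. Camera axes: x right, y down, z forward; pixel columns grow to the right and rows downward; lengths in m; the calibration is good to about 2 mm. A picture is of the moment at which its call begins. camera_params takes no time and is no camera call.
- hand_in(): hands the job in; it is judged then, once.
The state is a dict: "clock": time; "joint_pos": joint angles; "joint_velocities": joint speeds; "tau": joint torques, N m; "position": TCP position; "ee_rot": TCP orientation; "ft_force": force on the tool from outside, world axes, zero at the start; "torque": the same for the moment, N m; "grip_width": opening from 0.0 (shut) to 1.0 (fully open); "grasp_force": force on a finger pad.
Only numpy, scipy, OpenCV 4.12 (cv2) and the standard library are available. Lean on these libraries where they do the work, as an engineer would, in place of code of your own. Each camera call takes 0.05 s, during which the arm holds its last target. There are 200 camera calls.

## Working session

There is one attempt and no reset: what is moved stays moved. The work goes in short steps, Python scripts to look and compute and a tool call to move; the robot and the scene stay as the last step left them, time stands still between calls to the robot, and variables do not carry over. Pictures are saved under pics/ and viewed, at most 10 in all, crops included, and the job is handed in when it is done.

Besides the shell and the picture viewer there is one more tool, called after "Emit:" in YAML: its name, and indented under it one key for each argument. carry_out: Moves the arm, as the interface text tells. Its arguments: {"type":"object","properties":{"commands":{"type":"array"},"hand":{"type":"number"},"force":{"type":"number"}},"required":["commands"]}

```bash
mkdir -p pics; ls
python3 - <<'E'
from workcell import *
import cv2, numpy as np
for n in("top","side"):
    im=camera(n); cv2.imwrite(f"pics/{n}0.png",im[:,:,::-1])
    p=camera_params(n); print(n,p)
o=get_obs()
for k in o: print(k,np.round(o[k],4))
E
```

```text
pics
top {'mtx': array([[425.29367502,   0.        , 278.82018521],
       [  0.        , 425.29367502, 210.07729932],
       [  0.        ,   0.        ,   1.        ]]), 'R': array([[-0.02963886, -0.99874198, -0.04044756],
       [-0.99104668,  0.03463261, -0.12894595],
       [ 0.13018454,  0.03626361, -0.99082639]]), 't': array([-0.02442129,  0.55622895,  0.93373524])}
side {'mtx': array([[394.23594177,   0.        , 276.06975305],
       [  0.        , 394.23594177, 204.22247895],
       [  0.        ,   0.        ,   1.        ]]), 'R': array([[ 0.98825189, -0.15151454, -0.02003869],
       [-0.10070549, -0.54693292, -0.83109734],
       [ 0.11496351,  0.82335152, -0.55576584]]), 't': array([-0.57383476,  0.09212413,  0.95964275])}
clock 0.1
joint_pos [ 1.0824  0.3328 -0.0647  1.4608  0.0216  1.3499 -0.0885]
joint_velocities [-0.0021 -0.0027 -0.0004 -0.0023 -0.0001 -0.0006  0.0005]
tau [ 1.20000e-03 -6.26745e+01  4.90000e-02 -3.92433e+01  1.62000e-02
  6.90000e-03 -1.00000e-04]
position [ 0.2806 -0.5581  0.2306]
ee_rot [ 9.730e-01  2.308e-01 -2.000e-04 -6.000e-04]
ft_force [-1.0053 -0.0297 -0.8228]
torque [0.0299 0.0355 0.0213]
grasp_force 0.0
grip_width 0.9995
```

View pics/top0.png

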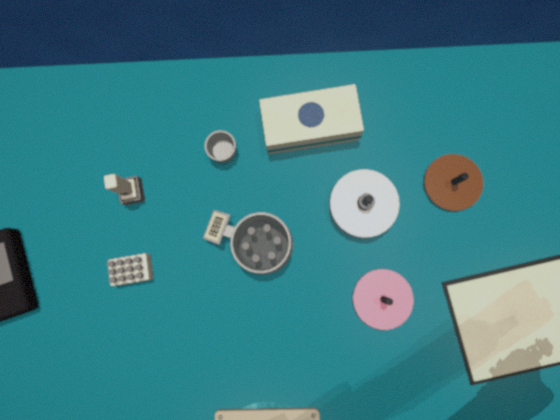

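View pics/side0.png

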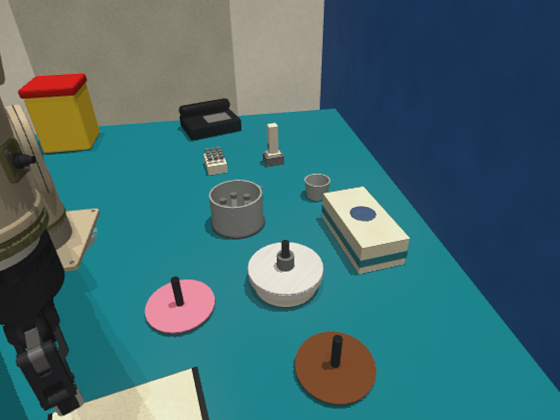

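The top view shows the scanner at (112,182) with its dock at (131,190), the label at (216,227), the drum at (261,243), the nested lids at (365,204), and the pink and brown decoys. Next I'll enlarge the parts that matter.

Run:
```python
import cv2, numpy as np
t=cv2.imread("pics/top0.png"); s=cv2.imread("pics/side0.png")
f=lambda im,x,y,w,h,k:cv2.resize(im[y:y+h,x:x+w],None,fx=k,fy=k,interpolation=cv2.INTER_CUBIC)
a=f(t,90,160,65,50,6);b=f(t,195,200,65,50,6);c=f(s,250,115,65,50,6);d=f(t,225,205,78,60,5)
d=cv2.resize(d,(390,300))
cv2.imwrite("pics/crop1.png",np.vstack([np.hstack([a,b]),np.hstack([c,d])]))
```

```text
(no output)
```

View pics/crop1.png

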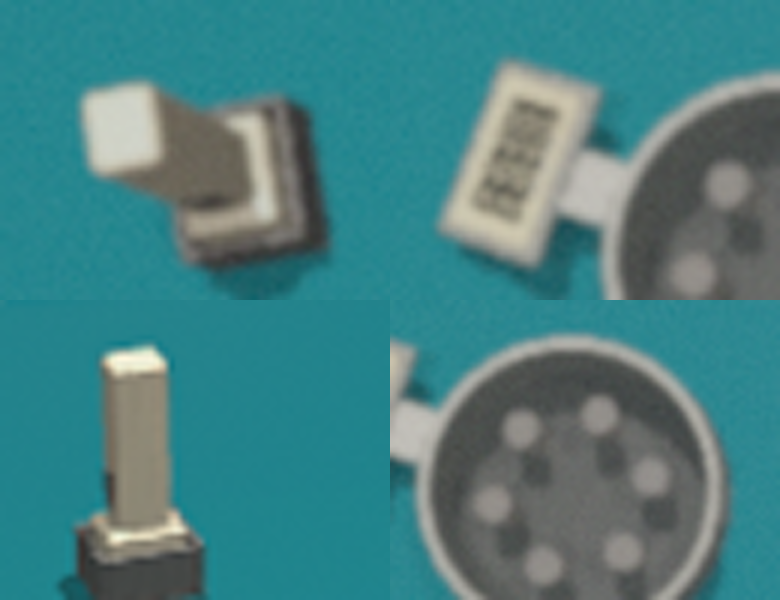

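The crops give clear edges: plate corners at about (214,210), (230,215), (220,245), (203,239); scanner top face at about (104–117,174–189); and a bright ring for the drum rim. Next I'll turn these into world points.

```bash
cat > h.py <<'E'
from workcell import *
import cv2, numpy as np
from scipy.optimize import least_squares
from scipy.spatial.transform import Rotation as Rot
P={n:camera_params(n) for n in("top","side")}
def cast(n,uv,z):
    p=P[n];uv=np.atleast_2d(np.asarray(uv,float));C=-p["R"].T@p["t"]
    d=np.c_[uv,np.ones(len(uv))]@np.linalg.inv(p["mtx"]).T@p["R"]
    return C+d*((z-C[2])/d[:,2])[:,None]
def proj(n,X):
    p=P[n];c=np.atleast_2d(X)@p["R"].T+p["t"];q=c@p["mtx"].T;return q[:,:2]/q[:,2:]
def circ(pts):
    r=least_squares(lambda v:np.hypot(pts[:,0]-v[0],pts[:,1]-v[1])-v[2],[*pts[:,:2].mean(0),.06],loss="soft_l1",f_scale=.001);return r.x
def blob(m,seed,thr=0):
    c,_=cv2.findContours(m.astype(np.uint8),cv2.RETR_EXTERNAL,cv2.CHAIN_APPROX_NONE)
    c=[k for k in c if cv2.pointPolygonTest(k,seed,False)>=0];return max(c,key=cv2.contourArea)[:,0].astype(float) if c else None
E
python3 - <<'E'
from h import *
t=cv2.imread("pics/top0.png");s=cv2.imread("pics/side0.png")
def fg(im):
    hsv=cv2.cvtColor(im,cv2.COLOR_BGR2HSV);return ~((hsv[...,0]>80)&(hsv[...,0]<100)&(hsv[...,1]>120))
# radial edge search: from centre outwards, last strong gray drop
def ring(im,n,c,z,r0,r1):
    g=cv2.GaussianBlur(im[...,2],(3,3),0).astype(np.float32)   # red: teal is dark
    C=cast(n,c,z)[0];
    for _ in range(4):
        pts=[]
        for a in np.linspace(0,2*np.pi,120,endpoint=False):
            rr=np.arange(r0,r1,.0003);X=C+np.c_[rr*np.cos(a),rr*np.sin(a),0*rr]
            uv=proj(n,X).astype(np.float32);v=cv2.remap(g,uv[:,0],uv[:,1],cv2.INTER_LINEAR).ravel()
            d=np.gradient(v);k=d.argmin();pts.append(X[k])
        pts=np.array(pts);r=circ(pts);C=np.array([r[0],r[1],z])
    return r
print("drum top",ring(t,"top",(261,240),.09,.056,.073),"side",ring(s,"side",(237,192),.09,.056,.073))
print("lid top",ring(t,"top",(365,203),.048,.068,.086),"side",ring(s,"side",(285,268),.048,.068,.086))
# knob/collar tops triangulated guesses
g=cv2.cvtColor(t,cv2.COLOR_BGR2GRAY)
b=blob((g>200)&(t[...,2]>200),(111,181));
# scanner top
for th in(150,170,190,200,210):
    b=blob(g>th,(111,181))
    if b is not None:
        r=cv2.minAreaRect(b.astype(np.float32));bx=cv2.boxPoints(r);print(th,r,cast("top",[r[0]],.13)[0])
def edges(bx,z):
    X=cast("top",bx,z)[:,:2];return X.mean(0),[(np.round(np.linalg.norm(X[i]-X[i-1]),4),np.round(np.degrees(np.arctan2(*(X[i]-X[i-1])[::-1])),1)) for i in range(4)]
c=[(85,97),(150,82),(163,160),(100,175)];print("scan",edges([(90+x/6,160+y/6) for x,y in c],.13))
# label
b=blob(fg(t),(216,227))
L=[(214.2,210),(230.3,215.3),(220,245),(203.3,238.7)]
X=np.array([cast("top",[p],z)[0] for p,z in zip(L,[.0325,.0575,.0575,.0325])]);print("label",np.round(X,4),X.mean(0))
# dock outer top rim corners z=.03
c=[(205,110),(290,97),(325,245),(190,265)]
print("dock",edges([(90+x/6,160+y/6) for x,y in c],.03))
print("scan top side",cast("side",[(250+134/6,115+62/6)],.13))
E
```

```text
drum top [ 0.48072511 -0.00242126  0.06579224] side [ 0.48098047 -0.00461435  0.06583458]
lid top [ 0.56379557 -0.23426986  0.07764979] side [ 0.56393888 -0.23674014  0.07680806]
150 ((110.0, 181.0), (14.0, 12.0), 90.0) [0.61695399 0.30825781 0.13      ]
170 ((109.5, 180.5), (13.0, 11.0), 90.0) [0.61806867 0.30935363 0.13      ]
190 ((109.78846740722656, 180.9423065185547), (11.57085132598877, 10.198039054870605), 78.69007110595703) [0.61709505 0.30871394 0.13      ]
200 ((109.5, 181.0), (10.0, 9.0), 90.0) [0.61699449 0.30932942 0.13      ]
scan (array([0.61602847, 0.30663834]), [(np.float64(0.0287), np.float64(12.1)), (np.float64(0.0236), np.float64(-79.0)), (np.float64(0.0286), np.float64(-169.5)), (np.float64(0.0228), np.float64(101.4))])
label [[0.5609 0.1064 0.0325]
 [0.5443 0.0656 0.0575]
 [0.4788 0.0895 0.0575]
 [0.4957 0.1321 0.0325]] [0.5199379  0.09841527 0.045     ]
dock (array([0.61563948, 0.29982398]), [(np.float64(0.0614), np.float64(-4.5)), (np.float64(0.0339), np.float64(-83.4)), (np.float64(0.0609), np.float64(-166.2)), (np.float64(0.0534), np.float64(96.4))])
scan top side [[0.61735923 0.29746951 0.13      ]]
```

```bash
cat >> h.py <<'E'
def ypr(ydeg,n=(0,0,1)):
    """tool rotation: z=-n, tool y horizontal-projected at heading ydeg"""
    z=-np.array(n,float);z/=np.linalg.norm(z);a=np.radians(ydeg);y=np.array([np.cos(a),np.sin(a),0]);y-=z*(y@z);y/=np.linalg.norm(y)
    return Rot.from_matrix(np.c_[np.cross(y,z),y,z])
def plan(p,R,q=None,vmm=38,vdeg=6):
    """translate first (const rows), then rotate"""
    o=get_obs();p0,R0=(np.array(o["position"]),Rot.from_quat(o["ee_rot"])) if q is None else q
    d=R0.inv().apply(np.array(p)-p0)/.04;n=max(1,int(np.ceil(np.linalg.norm(d)*40/vmm)))
    w=np.degrees((R0.inv()*R).as_rotvec())/6;m=max(1,int(np.ceil(np.linalg.norm(w)*6/vdeg)))
    print("T",n,np.round(d/n,3),"| R",m,np.round(w/m,3),"tot",np.round(d,3),np.round(w,3));return np.array(p),R
E
python3 - <<'E'
from h import *
q=plan((.6165,.307,.20),ypr(101.2))
E
```

```text
T 25 [ 0.689 -0.622  0.031] | R 28 [-0.    -0.001 -0.979] tot [ 17.218 -15.55    0.785] [-3.0000e-03 -1.8000e-02 -2.7419e+01]
```

Emit:
carry_out:
  commands:
    - [[0.6,-0.54,0,0,0,0],[0.7,-0.63,0.03,0,0,0],[0.7,-0.63,0.03,0,0,0],[0.7,-0.63,0.03,0,0,0],[0.7,-0.63,0.03,0,0,0],[0.7,-0.63,0.03,0,0,0],[0.7,-0.63,0.03,0,0,0],[0.7,-0.63,0.03,0,0,0],[0.7,-0.63,0.03,0,0,0],[0.7,-0.63,0.03,0,0,0],[0.7,-0.63,0.03,0,0,0],[0.7,-0.63,0.03,0,0,0],[0.7,-0.63,0.03,0,0,0],[0.7,-0.63,0.03,0,0,0],[0.7,-0.63,0.03,0,0,0],[0.7,-0.63,0.03,0,0,0],[0.7,-0.63,0.03,0,0,0],[0.7,-0.63,0.03,0,0,0],[0.7,-0.63,0.03,0,0,0],[0.7,-0.63,0.03,0,0,0]]
  hand: -1

```text
clock: 1.77
position: [0.553, 0.14, 0.2082]
ee_rot: [0.973, 0.231, -0.0, 0.0]
ft_force: [0.9, -1.0, 0.6]
grip_width: 1.005
grasp_force: 0.0
```

Emit:
carry_out:
  commands:
    - [[0,0,0,0,0,-0.98],[0,0,0,0,0,-0.98],[0,0,0,0,0,-0.98],[0,0,0,0,0,-0.98],[0,0,0,0,0,-0.98],[0,0,0,0,0,-0.98],[0,0,0,0,0,-0.98],[0,0,0,0,0,-0.98],[0,0,0,0,0,-0.98],[0,0,0,0,0,-0.98],[0,0,0,0,0,-0.98],[0,0,0,0,0,-0.98],[0,0,0,0,0,-0.98],[0,0,0,0,0,-0.98],[0,0,0,0,0,-0.98],[0,0,0,0,0,-0.98],[0,0,0,0,0,-0.98],[0,0,0,0,0,-0.98],[0,0,0,0,0,-0.98],[0,0,0,0,0,-0.98]]

```text
clock: 3.43
position: [0.5525, 0.1382, 0.2081]
ee_rot: [0.304, 0.953, -0.0, -0.0]
ft_force: [-0.2, -0.5, -0.1]
grip_width: 0.999
grasp_force: 0.0
```

Run:
```python
from h import *
q=plan((.6165,.307,.20),ypr(101.2));o=get_obs();print(o["clock"],o["position"],np.round(o["joint_pos"],2))
```

```text
T 5 [0.229 0.873 0.04 ] | R 8 [-0.    -0.001 -0.971] tot [1.143 4.365 0.202] [-4.000e-03 -5.000e-03 -7.771e+00]
3.4333 [0.55254624 0.13820898 0.20814193] [ 0.47  0.38 -0.99  1.6   0.33  1.33  0.39]
```

Emit:
carry_out:
  commands:
    - [[0.23,0.87,0.04,0,0,0],[0.23,0.87,0.04,0,0,0],[0.23,0.87,0.04,0,0,0],[0.23,0.87,0.04,0,0,0],[0.23,0.87,0.04,0,0,0],[0,0,0,0,0,-0.97],[0,0,0,0,0,-0.97],[0,0,0,0,0,-0.97],[0,0,0,0,0,-0.97],[0,0,0,0,0,-0.97],[0,0,0,0,0,-0.97],[0,0,0,0,0,-0.97],[0,0,0,0,0,-0.97],[0,0,0,0,0,0]]

```text
clock: 4.6
position: [0.6169, 0.3062, 0.1998]
ee_rot: [-0.097, 0.995, -0.0, -0.0]
ft_force: [-0.1, -0.0, -0.2]
grip_width: 1.001
grasp_force: 0.0
```

Run:
```python
from h import *
q=plan((.6165,.307,.07),ypr(101.2));o=get_obs();print(o["clock"],np.round(o["position"],4),np.round(o["joint_pos"],2))
out=[]
for n,b in(("top",(70,120,120,90)),("side",(220,60,120,120))):
    im=camera(n)[:,:,::-1];x,y,w,h=b;out.append(cv2.resize(im[y:y+h,x:x+w],(400,int(400*h/w)),interpolation=2)[:400])
H=max(k.shape[0] for k in out);out=[cv2.copyMakeBorder(k,0,H-k.shape[0],0,0,0) for k in out]
cv2.imwrite("pics/p3.png",np.hstack(out))
```

```text
T 4 [0.001 0.005 0.811] | R 1 [-0.001 -0.009 -0.015] tot [3.000e-03 2.200e-02 3.246e+00] [-0.001 -0.009 -0.015]
4.6 [0.6169 0.3062 0.1998] [ 0.11  0.71 -1.05  1.27  0.61  1.49  0.89]
```

View pics/p3.png

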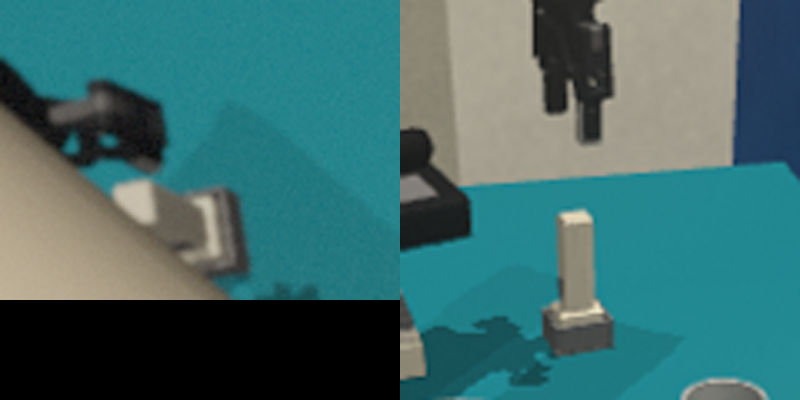

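The gripper hangs above the scanner. In the side view the fingertips average about (272,98) and the scanner top is about (272.5,124). Next I'll check the alignment numerically.

Run:
```python
from h import *
o=get_obs();R=Rot.from_quat(o["ee_rot"]);p=o["position"]
for s in(1,-1): print("finger tip",proj("side",p+R.apply([0,s*.05,-.013])))
for y in(.300,.303,.306,.309): print(y,proj("side",[[.617,y,.13],[.617,y,.038]]),proj("top",[.617,y,.13]))
t=cv2.imread("pics/side0.png");g=cv2.cvtColor(t,cv2.COLOR_BGR2GRAY)
hsv=cv2.cvtColor(t,cv2.COLOR_BGR2HSV);m=(hsv[...,1]<110)
b=blob(m,(273,140));print(b.min(0),b.max(0))
for y in range(121,168,3):
    r=b[b[:,1]==y][:,0]
    if len(r):print(y,r.min(),r.max())
```

```text
finger tip [[265.77556825  92.69504889]]
finger tip [[276.67077902 103.06800893]]
0.3 [[272.09814534 125.02614952]
 [272.83821364 152.2398752 ]] [[113.85820127 180.83311159]]
0.303 [[271.95790095 124.65254284]
 [272.70221312 151.82804825]] [[112.45642248 180.88596419]]
0.306 [[271.81822901 124.28046116]
 [272.56674523 151.41783417]] [[111.05498396 180.93880395]]
0.309 [[271.67912602 123.90989515]
 [272.43180685 151.00922349]] [[109.65388559 180.99163089]]
[262. 122.] [283. 166.]
124 267.0 276.0
127 267.0 277.0
130 267.0 277.0
133 267.0 277.0
136 267.0 277.0
139 267.0 277.0
142 267.0 278.0
145 268.0 278.0
148 268.0 278.0
151 265.0 280.0
154 263.0 282.0
157 263.0 283.0
160 263.0 283.0
163 265.0 283.0
166 266.0 270.0
```

Emit:
carry_out:
  commands:
    - [[0,0,0.65,0,0,0],[0,0,0.65,0,0,0],[0,0,0.65,0,0,0],[0,0,0.65,0,0,0],[0,0,0.65,0,0,0],[0,0,0,0,0,0]]

```text
clock: 5.2
position: [0.6149, 0.3045, 0.0649]
ee_rot: [-0.093, 0.996, -0.002, -0.003]
ft_force: [-0.7, -0.5, 0.3]
grip_width: 1.0
grasp_force: 0.0
```

Emit:
carry_out:
  commands:
    - [[0,0,0,0,0,0],[0,0,0,0,0,0],[0,0,0,0,0,0],[0,0,0,0,0,0],[0,0,0,0,0,0],[0,0,0,0,0,0],[0,0,0,0,0,0],[0,0,0,0,0,0],[0,0,0,0,0,0],[0,0,0,0,0,0]]
  hand: 1
  force: 50

```text
clock: 6.03
position: [0.6175, 0.3071, 0.0717]
ee_rot: [-0.094, 0.996, 0.0, 0.001]
ft_force: [-0.5, 0.4, 6.1]
grip_width: 0.299
grasp_force: 48.5
```

Run:
```python
from h import *
o=get_obs();[print(k,np.round(o[k],4)) for k in("position","ee_rot","ft_force","torque","grip_width")]
```

```text
position [0.6175 0.3071 0.0717]
ee_rot [-9.450e-02  9.955e-01  5.000e-04  8.000e-04]
ft_force [-0.5384  0.4125  6.1096]
torque [ 0.1359  0.0976 -0.0388]
grip_width 0.2987
```

Emit:
carry_out:
  commands:
    - [[0,0,-0.2,0,0,0],[0,0,-0.5,0,0,0],[0,0,-0.7,0,0,0],[0,0,-0.7,0,0,0],[0,0,-0.7,0,0,0],[0,0,-0.5,0,0,0],[0,0,-0.2,0,0,0],[0,0,0,0,0,0],[0,0,0,0,0,0]]

```text
clock: 6.78
position: [0.6168, 0.3061, 0.2095]
ee_rot: [-0.094, 0.996, -0.0, -0.0]
ft_force: [-0.2, 0.4, -2.0]
grip_width: 0.3
grasp_force: 48.0
```

Run:
```python
from h import *
o=get_obs();[print(k,np.round(o[k],4)) for k in("clock","position","ee_rot","ft_force","torque","grip_width")]
s=camera("side");t=camera("top")
x=[cv2.resize(i[:,:,::-1],(400,300)) for i in(t,s)]
c=[cv2.resize(i[y:y+90,u:u+120,::-1],(400,300),interpolation=2) for i,u,y in((t,50,130),(s,215,50))]
cv2.imwrite("pics/p4.png",np.vstack([np.hstack(x),np.hstack(c)]))
hsv=cv2.cvtColor(s,cv2.COLOR_RGB2HSV)
L=np.array([.521,.1005,.045]);a=np.radians(68.7);n=np.array([.5*np.cos(a),.5*np.sin(a),.866])
p=L+n*.07+n*(.0717-.004);print(p)
plan(p,ypr(68.7,n))
```

```text
clock 6.7833
position [0.6168 0.3061 0.2095]
ee_rot [-9.450e-02  9.955e-01 -5.000e-04 -4.000e-04]
ft_force [-0.1609  0.4227 -1.9763]
torque [-0.0001  0.0323 -0.0321]
grip_width 0.3001
[0.54600985 0.16464694 0.1642482 ]
T 5 [ 0.479 -0.627  0.223] | R 8 [0.606 0.173 0.655] tot [ 2.393 -3.133  1.115] [4.848 1.384 5.239]
```

View pics/p4.png

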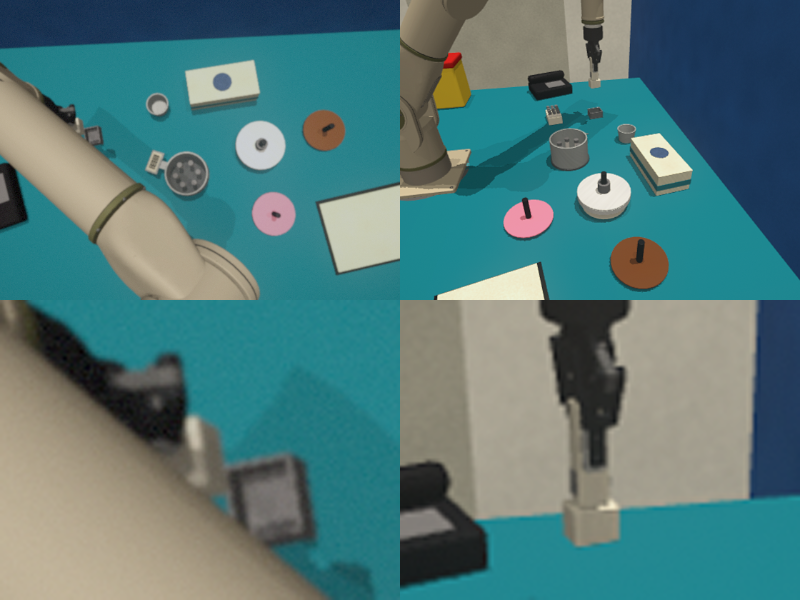

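The scanner is held upright with its head free, the dock is empty at about (90,135) in the half-size top view, and nothing else has moved.

Emit:
carry_out:
  commands:
    - [[0.4,-0.52,0.18,0,0,0],[0.5,-0.65,0.23,0,0,0],[0.5,-0.65,0.23,0,0,0],[0.5,-0.65,0.23,0,0,0],[0.49,-0.66,0.24,0,0,0],[0,0,0,0.6,0.17,0.65],[0,0,0,0.6,0.17,0.65],[0,0,0,0.6,0.17,0.65],[0,0,0,0.6,0.17,0.65],[0,0,0,0.6,0.17,0.65],[0,0,0,0.6,0.17,0.65],[0,0,0,0.6,0.17,0.65],[0,0,0,0.6,0.17,0.65],[0,0,0,0,0,0],[0,0,0,0,0,0]]

```text
clock: 8.13
position: [0.5462, 0.1662, 0.1642]
ee_rot: [0.175, 0.951, -0.251, -0.047]
ft_force: [1.1, -0.5, -2.0]
grip_width: 0.295
grasp_force: 48.0
```

Run:
```python
from h import *
o=get_obs();[print(k,np.round(o[k],4)) for k in("clock","position","ee_rot","joint_pos","grip_width")]
s=camera("side");t=camera("top")
c=[cv2.resize(i[y:y+120,u:u+100,::-1],(400,480),interpolation=2) for i,u,y in((t,160,150),(s,200,100))]
cv2.imwrite("pics/p5.png",np.hstack(c))
L=np.array([.521,.1005,.045]);a=np.radians(68.7);n=np.array([.5*np.cos(a),.5*np.sin(a),.866])
p=L+n*.07+n*(.0717-.004)
plan(p,ypr(68.7,n))
```

```text
clock 8.1333
position [0.5462 0.1662 0.1642]
ee_rot [ 0.1749  0.951  -0.2507 -0.047 ]
joint_pos [-0.0105  0.6904 -0.8337  1.3704  0.6809  1.7893  0.3398]
grip_width 0.2949
T 1 [0.009 0.002 0.04 ] | R 1 [0.085 0.031 0.047] tot [0.009 0.002 0.04 ] [0.085 0.031 0.047]
```

View pics/p5.png

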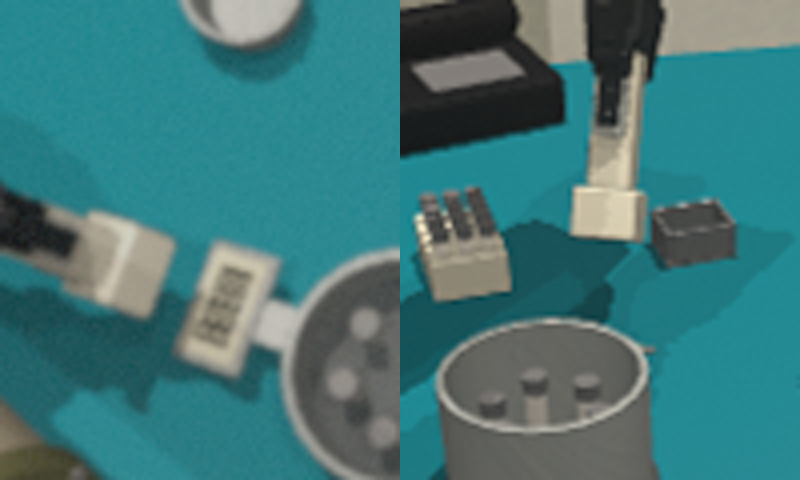

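The scanner faces the label at the right tilt. The drum-side head corners are at about (203,209.6) and (197,229) in the top view. I'll check those against the predicted pose.

Run:
```python
from h import *
o=get_obs();R=Rot.from_quat(o["ee_rot"]);p=np.array(o["position"])
# scanner x=-?tool x ; window at tool z +.0677
for sx in(1,-1):
  for sy in(1,-1):
    for z in(0,.034): print(sx,sy,z,np.round([proj(k,p+R.apply([sx*.022,sy*.018,.0677-z]))[0] for k in("top","side")],1).tolist())
print(R.apply([0,1,0]))
L=np.array([.521,.1005,.045]);u=np.array([np.sin(np.radians(68.7)),-np.cos(np.radians(68.7)),0])
print(proj("top",L),proj("top",[L+.035*u,L-.035*u]))
t=cv2.imread("pics/top0.png");h=cv2.cvtColor(t,cv2.COLOR_BGR2HSV)
m=((t[...,2]>100)&(h[...,0]<45)).astype(np.uint8);m[:, :190]=0;m[:,228:]=0;m[:200]=0;m[255:]=0
b=blob(m,(211,215));print(cv2.minAreaRect(b.astype(np.float32)),len(b))
w=p+R.apply([0,0,.0677]);print("window",w,"foot dist",(w-L))
```

```text
1 1 0 [[185.3, 225.9], [245.1, 158.4]]
1 1 0.034 [[174.1, 222.0], [246.1, 146.1]]
1 -1 0 [[197.0, 230.0], [241.5, 157.8]]
1 -1 0.034 [[185.9, 226.1], [242.5, 145.0]]
-1 1 0 [[192.5, 206.7], [260.5, 159.7]]
-1 1 0.034 [[181.7, 202.1], [261.5, 147.3]]
-1 -1 0 [[204.3, 210.3], [257.4, 159.1]]
-1 -1 0.034 [[193.6, 205.8], [258.4, 146.2]]
[ 0.31154264  0.81278949 -0.49225444]
[[215.92751058 226.71134882]] [[221.34769751 212.20027364]
 [210.46445129 241.33720309]]Traceback (most recent call last):
  File "<stdin>", line 12, in <module>
AttributeError: 'NoneType' object has no attribute 'astype'
```

Emit:
carry_out:
  commands:
    - [[0,0,0.04,0.08,0.03,0.05],[0,0,0,0,0,0],[0,0,0,0,0,0],[0,0,0,0,0,0],[0,0,0,0,0,0],[0,0,0,0,0,0],[0,0,0,0,0,0],[0,0,0,0,0,0],[0,0,0,0,0,0],[0,0,0,0,0,0],[0,0,0,0,0,0],[0,0,0,0,0,0],[0,0,0,0,0,0],[0,0,0,0,0,0],[0,0,0,0,0,0],[0,0,0,0,0,0],[0,0,0,0,0,0],[0,0,0,0,0,0],[0,0,0,0,0,0],[0,0,0,0,0,0]]

```text
clock: 9.9
position: [0.5463, 0.1648, 0.1647]
ee_rot: [0.179, 0.949, -0.255, -0.048]
ft_force: [-0.6, 0.5, -1.7]
grip_width: 0.302
grasp_force: 48.0
```

Run:
```python
from h import *
o=get_obs();[print(k,np.round(o[k],4)) for k in("clock","position","ee_rot","joint_velocities")]
D=Rot.from_quat([-.0945,.9955,0,0])
p0=np.array(o["position"]);R0=Rot.from_quat(o["ee_rot"])
plan(p0,D)          # untilt in place first
plan((.6172,.3068,.16),D,(p0,D))
```

```text
clock 9.9
position [0.5463 0.1648 0.1647]
ee_rot [ 0.1795  0.949  -0.2547 -0.0476]
joint_velocities [ 0.      0.0002  0.0006  0.0002 -0.0004 -0.0003  0.0004]
T 1 [0. 0. 0.] | R 8 [-0.609 -0.175 -0.656] tot [0. 0. 0.] [-4.875 -1.398 -5.252]
T 5 [-0.481  0.63   0.024] | R 1 [0. 0. 0.] tot [-2.407  3.152  0.118] [0. 0. 0.]
```

Emit:
carry_out:
  commands:
    - [[0,0,0,-0.61,-0.17,-0.66],[0,0,0,-0.61,-0.17,-0.66],[0,0,0,-0.61,-0.17,-0.66],[0,0,0,-0.61,-0.18,-0.66],[0,0,0,-0.61,-0.18,-0.66],[0,0,0,-0.61,-0.18,-0.65],[0,0,0,-0.61,-0.17,-0.65],[0,0,0,-0.6,-0.17,-0.65],[-0.48,0.63,0.02,0,0,0],[-0.48,0.63,0.02,0,0,0],[-0.48,0.63,0.02,0,0,0],[-0.48,0.63,0.02,0,0,0],[-0.48,0.63,0.02,0,0,0],[0,0,0,0,0,0],[0,0,0,0,0,0],[0,0,0,0,0,0],[0,0,0,0,0,0]]

```text
clock: 11.32
position: [0.6173, 0.3052, 0.1606]
ee_rot: [-0.094, 0.996, -0.001, -0.0]
ft_force: [0.8, -0.0, -1.3]
grip_width: 0.3
grasp_force: 48.2
```

Run:
```python
from h import *
o=get_obs();[print(k,np.round(o[k],4)) for k in("clock","position","ee_rot")]
D=Rot.from_quat([-.0945,.9955,0,0])
plan((.6173,.3068,.076),D)
```

```text
clock 11.3167
position [0.6173 0.3052 0.1606]
ee_rot [-9.350e-02  9.956e-01 -6.000e-04 -4.000e-04]
T 3 [-0.003  0.014  0.705] | R 1 [-0.011 -0.009 -0.019] tot [-0.009  0.042  2.116] [-0.011 -0.009 -0.019]
```

Emit:
carry_out:
  commands:
    - [[0,0.03,0.4,0,0,0],[0,0,0.4,0,0,0],[0,0,0.3,0,0,0],[0,0,0.2,0,0,0],[0,0,0.15,0,0,0],[0,0,0,0,0,0],[0,0,0,0,0,0]]

```text
clock: 11.9
position: [0.6167, 0.3077, 0.1024]
ee_rot: [-0.094, 0.996, -0.0, -0.001]
ft_force: [0.9, 0.1, -1.9]
grip_width: 0.297
grasp_force: 48.3
```

Run:
```python
from h import *
o=get_obs();[print(k,np.round(o[k],4)) for k in("clock","position","ft_force","torque")]
D=Rot.from_quat([-.0945,.9955,0,0])
plan((.6173,.3068,.0725),D)
s=camera("side");t=camera("top")
c=[cv2.resize(i[y:y+60,u:u+50,::-1],(400,480),interpolation=2) for i,u,y in((t,105,155),(s,245,125))]
cv2.imwrite("pics/p6.png",np.hstack(c))
```

```text
clock 11.9
position [0.6167 0.3077 0.1024]
ft_force [ 0.8987  0.1345 -1.8849]
torque [ 0.021  -0.0995  0.0234]
T 1 [-0.012 -0.026  0.748] | R 1 [ 0.001 -0.013 -0.006] tot [-0.012 -0.026  0.748] [ 0.001 -0.013 -0.006]
```

View pics/p6.png

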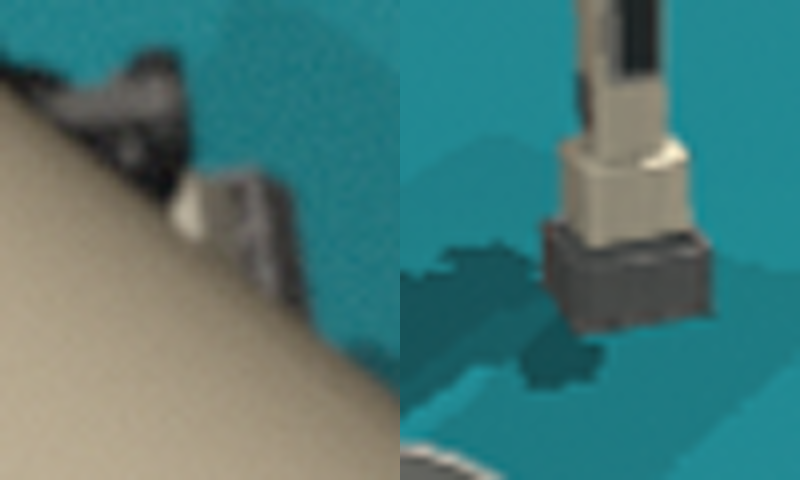

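The head sits just above the dock opening and is centred on it (side view, head at (625,200) over the dock at (630,275)). Lowering it in.

Emit:
carry_out:
  commands:
    - [[0,-0.02,0.15,0,0,0],[0,0,0.15,0,0,0],[0,0,0.15,0,0,0],[0,0,0.12,0,0,0],[0,0,0.08,0,0,0],[0,0,0.06,0,0,0],[0,0,0,0,0,0],[0,0,0,0,0,0]]

```text
clock: 12.67
position: [0.6168, 0.307, 0.0741]
ee_rot: [-0.094, 0.996, -0.0, -0.001]
ft_force: [-0.5, 1.4, -1.2]
grip_width: 0.297
grasp_force: 48.0
```

Emit:
carry_out:
  commands:
    - [[0,0,0.04,0,0,0],[0,0,0.03,0,0,0],[0,0,0,0,0,0],[0,0,0,0,0,0]]

```text
clock: 13.0
position: [0.6171, 0.3071, 0.0717]
ee_rot: [-0.094, 0.996, 0.0, -0.0]
ft_force: [0.5, 1.0, 1.0]
grip_width: 0.299
grasp_force: 48.4
```

Emit:
carry_out:
  commands:
    - [[0,0,0,0,0,0],[0,0,0,0,0,0],[0,0,0,0,0,0],[0,0,0,0,0,0],[0,0,0,0,0,0],[0,0,0,0,0,0],[0,0,0,0,0,0],[0,0,-0.2,0,0,0],[0,0,-0.5,0,0,0],[0,0,-0.9,0,0,0],[0,0,-0.9,0,0,0],[0,0,-0.9,0,0,0],[0,0,-0.6,0,0,0],[0,0,0,0,0,0]]
  hand: -1

```text
clock: 14.17
position: [0.618, 0.3088, 0.2385]
ee_rot: [-0.094, 0.996, 0.002, 0.003]
ft_force: [-0.1, 0.5, 0.0]
grip_width: 1.0
grasp_force: 0.0
```

Run:
```python
from h import *
o=get_obs();[print(k,np.round(o[k],4)) for k in("clock","position","grip_width")]
s=camera("side");cv2.imwrite("pics/sd.png",cv2.resize(s[60:180,220:340,::-1],(480,480),interpolation=2))
for h in(0,90,-90,180,-40,50,-130,140):
  print(h,end=' ');plan((.564,-.2355,.26),ypr(h))
# knob & collar: side and top 
t=cv2.imread("pics/top0.png");print(proj("top",[[.564,-.2355,.111],[.564,-.2355,.078]]),proj("side",[[.564,-.2355,.111],[.564,-.2355,.078]]))
```

```text
clock 14.1667
position [0.618  0.3088 0.2385]
grip_width 0.9996
0 T 15 [ 0.258 -0.873 -0.044] | R 17 [0.003 0.001 0.988] tot [  3.864 -13.097  -0.656] [4.5000e-02 1.3000e-02 1.6802e+01]
90 T 15 [ 0.258 -0.873 -0.044] | R 2 [0.01  0.018 0.901] tot [  3.864 -13.097  -0.656] [0.02  0.036 1.802]
-90 T 15 [ 0.258 -0.873 -0.044] | R 29 [-0.002  0.001 -0.972] tot [  3.864 -13.097  -0.656] [ -0.053   0.03  -28.198]
180 T 15 [ 0.258 -0.873 -0.044] | R 14 [-0.001  0.003 -0.943] tot [  3.864 -13.097  -0.656] [-1.2000e-02  4.3000e-02 -1.3198e+01]
-40 T 15 [ 0.258 -0.873 -0.044] | R 24 [ 0.002 -0.     0.978] tot [  3.864 -13.097  -0.656] [ 5.4000e-02 -4.0000e-03  2.3469e+01]
50 T 15 [ 0.258 -0.873 -0.044] | R 9 [0.004 0.003 0.941] tot [  3.864 -13.097  -0.656] [0.032 0.028 8.469]
-130 T 15 [ 0.258 -0.873 -0.044] | R 22 [-0.002  0.002 -0.979] tot [  3.864 -13.097  -0.656] [ -0.034   0.039 -21.531]
140 T 15 [ 0.258 -0.873 -0.044] | R 7 [ 0.     0.006 -0.933] tot [  3.864 -13.097  -0.656] [ 3.000e-03  4.200e-02 -6.531e+00]
[[369.5497146  198.02142611]
 [366.94594987 200.41351073]] [[284.78449702 241.07618142]
 [284.91262709 253.95227987]]
```

View pics/sd.png

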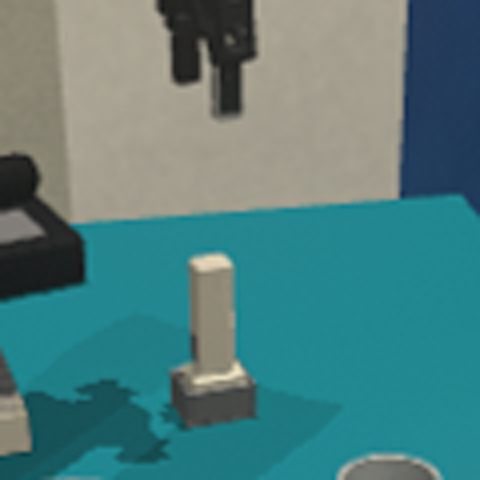

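The scanner is back in its dock, upright. Now to the lids.

Emit:
carry_out:
  commands:
    - [[0.2,-0.7,-0.05,0,0,0],[0.26,-0.88,-0.04,0,0,0],[0.26,-0.88,-0.04,0,0,0],[0.26,-0.88,-0.04,0,0,0],[0.26,-0.88,-0.04,0,0,0],[0.26,-0.88,-0.04,0,0,0],[0.26,-0.88,-0.04,0,0,0],[0.26,-0.88,-0.04,0,0,0],[0.26,-0.88,-0.04,0,0,0],[0.26,-0.88,-0.04,0,0,0],[0.26,-0.88,-0.04,0,0,0],[0.26,-0.88,-0.04,0,0,0],[0.26,-0.88,-0.04,0,0,0],[0.26,-0.88,-0.04,0,0,0],[0.26,-0.88,-0.04,0,0,0],[0,0,0,0,0,0]]

```text
clock: 15.55
position: [0.5615, -0.243, 0.2544]
ee_rot: [-0.089, 0.996, -0.001, -0.002]
ft_force: [0.3, -1.9, -0.2]
grip_width: 0.998
grasp_force: 0.0
```

Emit:
carry_out:
  commands:
    - [[0,0,0,0,0,0.94],[0,0,0,0,0,0.94],[0,0,0,0,0,0.94],[0,0,0,0,0,0.94],[0,0,0,0,0,0.94],[0,0,0,0,0,0.94],[0,0,0,0,0,0.94],[0,0,0,0,0,0.94],[0,0,0,0,0,0.94],[0,0,0,0,0,0],[0,0,0,0,0,0]]

```text
clock: 16.47
position: [0.5635, -0.2331, 0.2554]
ee_rot: [0.34, 0.94, -0.0, -0.001]
ft_force: [-0.5, 0.8, -0.3]
grip_width: 1.001
grasp_force: 0.0
```

Run:
```python
from h import *
o=get_obs();[print(k,np.round(o[k],4)) for k in("clock","position","ee_rot","joint_pos")]
plan((.564,-.2355,.12),ypr(50))
```

```text
clock 16.4667
position [ 0.5635 -0.2331  0.2554]
ee_rot [ 3.401e-01  9.404e-01 -4.000e-04 -8.000e-04]
joint_pos [ 1.0179  0.4392 -0.9461  1.4282  0.355   1.4549  0.9528]
T 4 [-0.013 -0.008  0.846] | R 1 [-0.012 -0.013  0.038] tot [-0.051 -0.034  3.386] [-0.012 -0.013  0.038]
```

Emit:
carry_out:
  commands:
    - [[-0.05,-0.03,0.6,0,0,0.04],[0,0,0.9,0,0,0],[0,0,0.9,0,0,0],[0,0,0.6,0,0,0],[0,0,0.38,0,0,0],[0,0,0,0,0,0],[0,0,0,0,0,0],[0,0,0,0,0,0]]

```text
clock: 17.13
position: [0.5652, -0.2356, 0.1221]
ee_rot: [0.343, 0.939, -0.0, 0.0]
ft_force: [0.1, -0.5, -0.4]
grip_width: 1.001
grasp_force: 0.0
```

Run:
```python
from h import *
o=get_obs();[print(k,np.round(o[k],4)) for k in("clock","position","ee_rot")]
plan((.564,-.2355,.082),ypr(50))
s=camera("side");t=camera("top")
c=[cv2.resize(i[y:y+75,u:u+100,::-1],(400,300),interpolation=2) for i,u,y in((t,315,160),(s,235,205))]
cv2.imwrite("pics/p7.png",np.hstack(c))
```

```text
clock 17.1333
position [ 0.5652 -0.2356  0.1221]
ee_rot [ 3.429e-01  9.394e-01 -1.000e-04  4.000e-04]
T 2 [ 0.012 -0.009  0.501] | R 1 [-0.     0.007 -0.018] tot [ 0.024 -0.017  1.002] [-0.     0.007 -0.018]
```

View pics/p7.png

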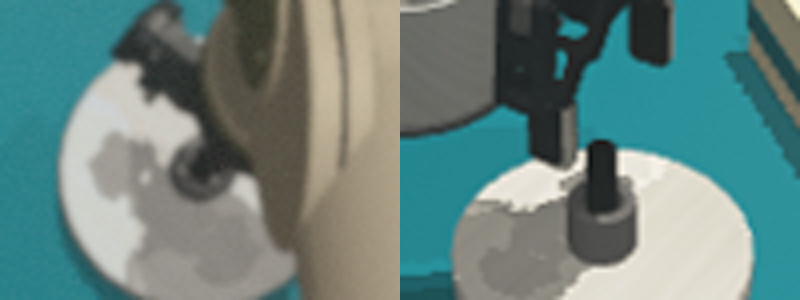

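The fingers straddle the knob: in the side view the finger midpoint is at about column 602 and the knob at 601. Descending.

Emit:
carry_out:
  commands:
    - [[0.02,-0.02,0.3,0,0,0],[0,0,0.3,0,0,0],[0,0,0.25,0,0,0],[0,0,0.15,0,0,0],[0,0,0,0,0,0],[0,0,0,0,0,0]]

```text
clock: 17.73
position: [0.5631, -0.2355, 0.0803]
ee_rot: [0.343, 0.939, -0.0, -0.001]
ft_force: [0.2, 0.1, 0.2]
grip_width: 1.001
grasp_force: 0.0
```

Emit:
carry_out:
  commands:
    - [[0,0,0,0,0,0],[0,0,0,0,0,0],[0,0,0,0,0,0],[0,0,0,0,0,0],[0,0,0,0,0,0],[0,0,0,0,0,0],[0,0,0,0,0,0],[0,0,0,0,0,0],[0,0,0,0,0,0],[0,0,0,0,0,0],[0,0,0,0,0,0],[0,0,0,0,0,0]]
  hand: 1
  force: 80

```text
clock: 18.73
position: [0.5635, -0.2357, 0.0811]
ee_rot: [0.344, 0.939, -0.0, -0.0]
ft_force: [-0.2, 1.5, 6.2]
grip_width: 0.164
grasp_force: 78.1
```

Emit:
carry_out:
  commands:
    - [[0,0,-0.1,0,0,0],[0,0,-0.3,0,0,0],[0,0,-0.5,0,0,0],[0,0,-0.7,0,0,0],[0,0,-0.7,0,0,0],[0,0,-0.7,0,0,0],[0,0,-0.4,0,0,0],[0,0,-0.2,0,0,0],[0,0,0,0,0,0],[0,0,0,0,0,0],[0,0,0,0,0,0]]

```text
clock: 19.65
position: [0.5626, -0.2357, 0.2232]
ee_rot: [0.344, 0.939, -0.0, -0.002]
ft_force: [-0.3, -0.3, -3.5]
grip_width: 0.157
grasp_force: 78.1
```

Run:
```python
from h import *
o=get_obs();[print(k,np.round(o[k],4)) for k in("clock","position","ee_rot","torque")]
p=np.array(o["position"])
plan(p+[.481-.564,.232,0],ypr(50))
s=camera("side");cv2.imwrite("pics/sl.png",s[:,:,::-1])
```

```text
clock 19.65
position [ 0.5626 -0.2357  0.2232]
ee_rot [ 3.436e-01  9.391e-01 -3.000e-04 -1.500e-03]
torque [-0.0615  0.004   0.0401]
T 7 [0.761 0.442 0.001] | R 1 [-0.015 -0.026 -0.033] tot [5.328 3.091 0.01 ] [-0.015 -0.026 -0.033]
```

Emit:
carry_out:
  commands:
    - [[0.3,0.17,0,0,0,0],[0.6,0.35,0,0,0,0],[0.76,0.44,0,0,0,0],[0.76,0.44,0,0,0,0],[0.76,0.44,0,0,0,0],[0.76,0.44,0,0,0,0],[0.6,0.35,0,0,0,0],[0.4,0.23,0,0,0,0],[0.25,0.15,0,0,0,0],[0.14,0.08,0,0,0,0],[0,0,0,0,0,0],[0,0,0,0,0,0],[0,0,0,0,0,0],[0,0,0,0,0,0]]

```text
clock: 20.87
position: [0.4807, -0.0049, 0.2247]
ee_rot: [0.344, 0.939, -0.0, -0.001]
ft_force: [0.5, -0.3, -2.5]
grip_width: 0.164
grasp_force: 78.2
```

Run:
```python
from h import *
o=get_obs();[print(k,np.round(o[k],4)) for k in("clock","position","ee_rot")]
plan((.4803,-.0038,.165),ypr(50))
s=camera("side");t=camera("top")
c=[cv2.resize(i[y:y+150,u:u+200,::-1],(400,300),interpolation=2) for i,u,y in((t,160,150),(s,140,100))]
cv2.imwrite("pics/p8.png",np.hstack(c));cv2.imwrite("pics/p8s.png",s[:,:,::-1]);cv2.imwrite("pics/p8t.png",t[:,:,::-1])
```

```text
clock 20.8667
position [ 0.4807 -0.0049  0.2247]
ee_rot [ 3.445e-01  9.388e-01 -0.000e+00 -6.000e-04]
T 2 [0.012 0.008 0.746] | R 1 [-0.004 -0.01  -0.05 ] tot [0.023 0.016 1.492] [-0.004 -0.01  -0.05 ]
```

View pics/p8.png

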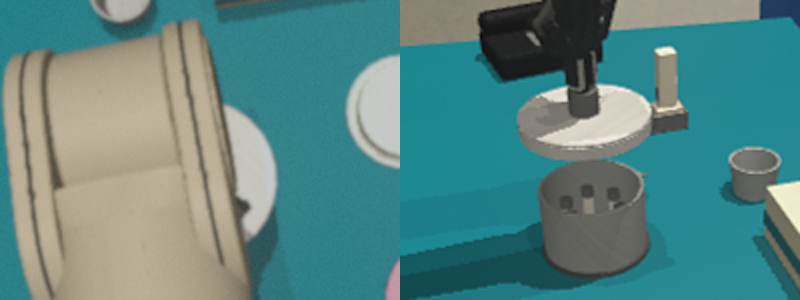

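The pair is held level over the drum: cover at about (585,115) and drum mouth at (590,195) in the side crop. Next I'll measure their relative centring in the side view.

```bash
cat >> h.py <<'E'
def ring(im,n,C,z,r0,r1,ang=(0,360)):
    g=cv2.GaussianBlur(im[...,2],(3,3),0).astype(np.float32);C=np.array([C[0],C[1],z])
    for _ in range(4):
        pts=[]
        for a in np.radians(np.arange(ang[0],ang[1],3)):
            rr=np.arange(r0,r1,.0003);X=C+np.c_[rr*np.cos(a),rr*np.sin(a),0*rr]
            uv=proj(n,X).astype(np.float32);v=cv2.remap(g,uv[:,0],uv[:,1],cv2.INTER_LINEAR).ravel()
            pts.append(X[np.gradient(v).argmin()])
        r=circ(np.array(pts));C=np.array([r[0],r[1],z])
    return np.round(r,4)
E
python3 - <<'E'
from h import *
s=cv2.imread("pics/p8s.png");t=cv2.imread("pics/p8t.png")
for z in(.190,.1915,.193): print(z,ring(s,"side",(.481,-.004),z,.068,.086))
for a in((225,330),(215,335),(230,320)): print(a,ring(t,"top",(.481,-.004),.1915,.068,.086,a))
print("drum now",ring(s,"side",(.481,-.004),.09,.056,.073,(180,360)))
E
```

```text
0.19 [ 0.4806 -0.006   0.0777]
0.1915 [ 0.4802 -0.0093  0.0774]
0.193 [ 0.4803 -0.0121  0.077 ]
(225, 330) [ 0.4805 -0.0052  0.0773]
(215, 335) [ 0.4807 -0.0062  0.0764]
(230, 320) [ 0.4809 -0.0069  0.0759]
drum now [ 0.4798 -0.0084  0.0653]
```

Emit:
carry_out:
  commands:
    - [[0.03,0.04,0.2,0,0,0],[0,0,0.4,0,0,0],[0,0,0.5,0,0,0],[0,0,0.4,0,0,0],[0,0,0.25,0,0,0],[0,0,0.1,0,0,0],[0,0,0,0,0,0],[0,0,0,0,0,0],[0,0,0,0,0,0]]

```text
clock: 21.72
position: [0.481, -0.0016, 0.1516]
ee_rot: [0.344, 0.939, -0.0, 0.0]
ft_force: [-0.3, 0.1, -3.6]
grip_width: 0.161
grasp_force: 78.2
```

Emit:
carry_out:
  commands:
    - [[0,0,0.08,0,0,0],[0,0,0.08,0,0,0],[0,0,0.08,0,0,0],[0,0,0.06,0,0,0],[0,0,0,0,0,0],[0,0,0,0,0,0]]

```text
clock: 22.22
position: [0.4802, -0.0016, 0.1386]
ee_rot: [0.344, 0.939, -0.0, -0.001]
ft_force: [0.7, 0.1, -2.3]
grip_width: 0.163
grasp_force: 78.2
```

Run:
```python
from h import *
o=get_obs();[print(k,np.round(o[k],4)) for k in("clock","position","ee_rot","ft_force","torque")]
```

```text
clock 22.2167
position [ 0.4802 -0.0016  0.1386]
ee_rot [ 3.435e-01  9.391e-01 -3.000e-04 -6.000e-04]
ft_force [ 0.6538  0.1282 -2.3325]
torque [-0.0164  0.0249  0.0421]
```

Emit:
carry_out:
  commands:
    - [[0,0,0.05,0,0,0],[0,0,0.04,0,0,0],[0,0,0.04,0,0,0],[0,0,0,0,0,0],[0,0,0,0,0,0]]

```text
clock: 22.63
position: [0.4803, -0.0016, 0.1335]
ee_rot: [0.344, 0.939, -0.0, -0.0]
ft_force: [0.2, 1.3, -3.0]
grip_width: 0.161
grasp_force: 78.2
```

Emit:
carry_out:
  commands:
    - [[0,0,0.03,0,0,0],[0,0,0.03,0,0,0],[0,0,0,0,0,0],[0,0,0,0,0,0]]

```text
clock: 22.97
position: [0.4804, -0.0017, 0.1312]
ee_rot: [0.344, 0.939, -0.0, -0.0]
ft_force: [0.7, 0.4, -3.1]
grip_width: 0.165
grasp_force: 78.6
```

Emit:
carry_out:
  commands:
    - [[0,0,0.02,0,0,0],[0,0,0.02,0,0,0],[0,0,0,0,0,0],[0,0,0,0,0,0]]

```text
clock: 23.3
position: [0.4804, -0.0017, 0.131]
ee_rot: [0.344, 0.939, -0.001, -0.0]
ft_force: [-10.4, -0.6, 19.4]
grip_width: 0.161
grasp_force: 81.3
```

Emit:
carry_out:
  commands:
    - [[0,0,-0.025,0,0,0],[0,0,0,0,0,0],[0,0,0,0,0,0]]

```text
clock: 23.55
position: [0.4806, -0.0016, 0.1311]
ee_rot: [0.344, 0.939, -0.0, -0.0]
ft_force: [-3.0, -0.3, 5.5]
grip_width: 0.161
grasp_force: 79.0
```

Emit:
carry_out:
  commands:
    - [[0,0,0,0,0,0],[0,0,0,0,0,0],[0,0,0,0,0,0],[0,0,0,0,0,0],[0,0,0,0,0,0],[0,0,0,0,0,0],[0,0,0,0,0,0],[0,0,0,0,0,0],[0,0,0,0,0,0],[0,0,0,0,0,0],[0,0,0,0,0,0],[0,0,0,0,0,0],[0,0,0,0,0,0],[0,0,0,0,0,0]]
  hand: -1

```text
clock: 24.72
position: [0.4804, -0.0017, 0.1306]
ee_rot: [0.344, 0.939, -0.0, -0.0]
ft_force: [-0.4, 0.1, -0.7]
grip_width: 1.001
grasp_force: 0.0
```

Run:
```python
from h import *
o=get_obs();[print(k,np.round(o[k],4)) for k in("clock","position","grip_width","ft_force")]
s=camera("side");t=camera("top")
c=[cv2.resize(i[y:y+120,u:u+120,::-1],(400,400),interpolation=2) for i,u,y in((t,200,180),(s,180,120))]
cv2.imwrite("pics/p9.png",np.hstack(c))
b=s[:,:,::-1]
for z in(.096,.098,.100): print(ring(b,"side",(.481,-.004),z,.068,.086))
```

```text
clock 24.7167
position [ 0.4804 -0.0017  0.1306]
grip_width 1.0013
ft_force [-0.3683  0.1028 -0.7002]
[ 0.4804 -0.0029  0.0779]
[ 0.4804 -0.006   0.0774]
[ 0.4805 -0.0093  0.0772]
```

View pics/p9.png

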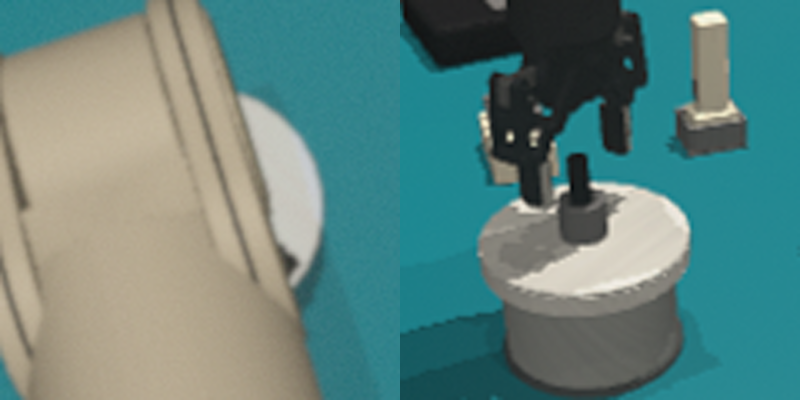

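The pair sits level on the drum, gripper open around the knob (side crop, knob at (578,180), collar at (583,215)). TCP height at contact was 0.131 m, as expected for fully home. I'm going down to the collar.

Emit:
carry_out:
  commands:
    - [[0,0,0.2,0,0,0],[0,0,0.25,0,0,0],[0,0,0.15,0,0,0],[0,0,0.08,0,0,0],[0,0,0,0,0,0],[0,0,0,0,0,0]]

```text
clock: 25.32
position: [0.4802, -0.0015, 0.1032]
ee_rot: [0.343, 0.939, -0.0, -0.001]
ft_force: [-0.6, -0.3, 0.3]
grip_width: 1.0
grasp_force: 0.0
```

Emit:
carry_out:
  commands:
    - [[0,0,0,0,0,0],[0,0,0,0,0,0],[0,0,0,0,0,0],[0,0,0,0,0,0],[0,0,0,0,0,0],[0,0,0,0,0,0],[0,0,0,0,0,0],[0,0,0,0,0,0],[0,0,0,0,0,0],[0,0,0,0,0,0],[0,0,0,0,0,0],[0,0,0,0,0,0]]
  hand: 1
  force: 60

```text
clock: 26.32
position: [0.4807, -0.0018, 0.1039]
ee_rot: [0.344, 0.939, -0.0, -0.0]
ft_force: [-1.7, -1.1, 5.7]
grip_width: 0.398
grasp_force: 60.3
```

Emit:
carry_out:
  commands:
    - [[0,0,-0.05,0,0,0],[0,0,-0.1,0,0,0],[0,0,-0.15,0,0,0],[0,0,-0.15,0,0,0],[0,0,0,0,0,0],[0,0,0,0,0,0],[0,0,0,0,0,0]]

```text
clock: 26.9
position: [0.4803, -0.0018, 0.1214]
ee_rot: [0.344, 0.939, -0.0, -0.0]
ft_force: [-0.6, 0.2, -1.7]
grip_width: 0.392
grasp_force: 59.8
```

Run:
```python
from h import *
o=get_obs();[print(k,np.round(o[k],4)) for k in("clock","position","ee_rot","ft_force","torque")]
s=camera("side")[:,:,::-1]
# rows of dark/white along the drum's central column (side view), to see what stays on the rim
u,v0=proj("side",[.4804,-.0675,.09])[0];print(u,v0)
for x in(int(u)-20,int(u),int(u)+20): print(x,s[int(v0)-22:int(v0)+14,x].mean(1).astype(int).tolist())
```

```text
clock 26.9
position [ 0.4803 -0.0018  0.1214]
ee_rot [ 3.437e-01  9.391e-01 -4.000e-04 -3.000e-04]
ft_force [-0.6266  0.1797 -1.6928]
torque [ 0.0402 -0.0002 -0.0143]
236.76443936474038 206.7651252514645
216 [131, 132, 127, 114, 114, 112, 113, 113, 118, 129, 127, 126, 138, 182, 211, 185, 126, 137, 120, 120, 121, 120, 107, 87, 87, 88, 89, 89, 89, 89, 88, 87, 88, 87, 87, 87]
236 [71, 68, 80, 149, 215, 211, 211, 211, 210, 208, 207, 206, 205, 205, 205, 214, 227, 185, 112, 123, 124, 125, 125, 123, 112, 96, 96, 96, 96, 95, 95, 95, 95, 96, 97, 98]
256 [209, 208, 206, 203, 205, 208, 209, 210, 209, 212, 223, 221, 178, 131, 127, 128, 128, 130, 125, 95, 87, 88, 89, 88, 89, 88, 88, 89, 89, 87, 87, 87, 88, 91, 91, 90]
```

The load of about 1.5 N is the cover alone. Lifting on.

Emit:
carry_out:
  commands:
    - [[0,0,-0.15,0,0,0],[0,0,-0.3,0,0,0],[0,0,-0.4,0,0,0],[0,0,-0.4,0,0,0],[0,0,-0.4,0,0,0],[0,0,-0.4,0,0,0],[0,0,-0.3,0,0,0],[0,0,-0.15,0,0,0],[0,0,-0.05,0,0,0],[0,0,0,0,0,0],[0,0,0,0,0,0],[0,0,0,0,0,0],[0,0,0,0,0,0]]

```text
clock: 28.03
position: [0.4801, -0.0016, 0.2228]
ee_rot: [0.344, 0.939, -0.0, -0.001]
ft_force: [0.1, -0.7, -1.4]
grip_width: 0.393
grasp_force: 59.9
```

Run:
```python
from h import *
o=get_obs();[print(k,np.round(o[k],4)) for k in("clock","position","ee_rot","ft_force","grip_width","joint_velocities")]
s=camera("side")[:,:,::-1];cv2.imwrite("pics/end.png",s)
print("cover",ring(s,"side",(.481,-.004),o["position"][2]-.0055,.068,.086))
print("inner flange",ring(s,"side",(.481,-.004),.094,.058,.075,(180,360)))
u,v=proj("side",[.4804,-.002,.161])[0];print("knob top px",u,v);print(s[int(v)-8:int(v)+30:2,int(u)].mean(1).astype(int).tolist())
print("knob row",s[int(v)+8,int(u)-12:int(u)+13].mean(1).astype(int).tolist())
```

```text
clock 28.0333
position [ 0.4801 -0.0016  0.2228]
ee_rot [ 3.435e-01  9.391e-01 -2.000e-04 -1.000e-03]
ft_force [ 0.1394 -0.7044 -1.387 ]
grip_width 0.3925
joint_velocities [ 0.0011  0.0009  0.0001 -0.0026 -0.0015  0.0014  0.0008]
cover [ 0.4805 -0.0068  0.0772]
inner flange [ 0.48   -0.0059  0.0668]
knob top px 232.5374977205757 166.2529355578939
[214, 225, 112, 126, 125, 119, 27, 31, 30, 29, 30, 29, 28, 27, 27, 34, 46, 79, 89]
knob row [99, 105, 105, 106, 107, 107, 107, 106, 106, 101, 74, 27, 30, 32, 30, 29, 46, 87, 108, 107, 106, 106, 107, 106, 106]
```

```bash
python3 -c "
from workcell import hand_in
print(hand_in())"
```

```text
the job is handed in; nothing more can be done
None
```

The job is done and handed in at about 28 s; measurements agree with each stage, but no verdict came back. The scanner was held on the label for over a second and put back in its dock, the inner lid is home in the drum, and the cover is held level about 36 mm clear of the knob. I viewed 11 pictures, one over the limit of 10.

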